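# Pointing check at the torch bench's gas manifold

### The arm

A 6-joint arm with a two-finger parallel gripper is mounted at the origin on the work surface. World frame = base frame: x ahead of the robot, y to its left, z up, the work surface at z = 0. Lengths are in m, angles in degrees, forces in N, time in s.
With the tool pointing down it reaches from about 0.275 to 0.825 m from the base axis. Payload 4.9 kg.
Tool frame: the origin (TCP) lies between the finger pads, 19 mm behind the fingertips; this is the grasp point; z points along the fingers, y is the direction in which the jaws open and shut (so a half turn about z gives the same grasp; the last joint's range is limited). The gripper opens to 85 mm and grips with 20 to 120 N. Pads are 22 mm wide; open, the fingers measure 114 mm over their backs; the gripper's body (76 mm by 85 mm) begins 54 mm behind the grasp point. The pads swing forward as they close: fully open they stand 13 mm farther back than shut.
Start: joints at [-7.689, 18.69, -11.035, 60.275, 0, 82.311], TCP at [0.55, 0, 0.25] pointing down, gripper open.
Joint ranges: [-152.03, 152.03], [-55.5, 102.48], [-74.3, 77.21], [-110.64, 120.58], [-84.22, 78.4], [-180, 180]. Speed limits (degrees/s): [147.25, 147.25, 180, 180, 180, 180].

### API

Orientations are given as [roll, pitch, yaw] about the fixed x, y, z axes, in that order (R = Rz(yaw) Ry(pitch) Rx(roll)).
In Python, from bench import get_obs, capture, sign_off gives the robot as it stands.
- The arm moves only by the tool jog_arm, never from a script. Its argument "plan" is a list of rows, each a list of 2 entries, a list of its own where there are three numbers: the shift along the tool's x, y, z in mm, then the turn, a rotation vector about the tool's x, y, z in rad. A call has 1 to 8 rows; each row shifts and turns the commanded pose from where the row before left it, along the tool's axes as they then stand; what a row does not reach is not made up. A row lasts 1/8 s, in which the tool goes at most 62.5 mm and 10.7 degrees, less where a joint would pass 70% of its speed; a pose out of reach is approached as far as the arm can. A call is refused whole if a number of a shift passes 62.5 or a number of a turn 0.188, either way. A call with a gripper value outside its range is refused whole. "grip" is the opening, from 0 (shut) to 1 (fully open), set as the call begins (left out, the last holds). The fingers move at their own pace and stop on an object; "grip_force" is the grip in N (left out, the last holds). Time passes only in rows, so rows that do not move let the fingers close. It gives the time, the measured TCP pose, the force and the opening at its end, in the units of the state.
- get_obs(): the state, without advancing time (a new reading comes with each control period).
- capture(name): name is "scene" or "side" or "wrist"; returns a dict with "pixels" (480x640x3 uint8, blue, green, red), "vfov" (degrees; the focal length in pixels is half the picture's height over the tangent of half this angle, whatever the lens; pixels are square), "cx", "cy" (the principal point, pixels), "T" (4x4, takes a point from camera to world coordinates); the wrist camera has in their place "hand_eye" (4x4, takes a point from camera to tool coordinates, whose origin is the TCP and whose axes are the flange's). Camera axes: x right, y down, z forward; pixel columns grow to the right and rows downward; lengths in m; the calibration is good to about 2 mm. A picture is of the moment at which its call begins: read the wrist's pose just before it. There is no depth.
- sign_off(): hands the job in, once; it reports no verdict.
The state is a dict: "time": time; "joint_pos": joint angles; "joint_vel": joint speeds; "joint_torque": joint torques, N m; "position": TCP position; "eef_rot": TCP orientation; "force": force on the tool from outside, world axes, zero at the start; "wrist_torque": the same for the moment, N m; "opening": finger opening in m.
Only numpy, scipy, OpenCV 4.12 (cv2) and the standard library are available. Lean on these libraries where they do the work, as an engineer would, in place of code of your own. Each camera call takes 0.05 s, during which the arm holds its last target. There are 200 camera calls.

### The job

Make the closing-time gas check by pointing: point straight down at the one valve of the gas manifold whose lever is not shut, fingertips a little above its spindle nut without touching it, and stay there for two seconds. Then push that lever gently to its shut stop with the fingertips, without gripping it, and afterwards point in the same way, without touching, at the dial of the pressure gauge for two seconds to check that the pressure holds. Leave the other two valves shut and the loose things around undisturbed.

Things in the scene. Friction and masses are not known exactly. Their poses are not given: they have to be found in the camera images.
- manifold: gas manifold fixed to the bench: aluminium header bar 32 x 32 x 460 mm along the body's y, top 61 mm up. Origin on the bench under the bar; x points away from the robot, z up; yaw within 0.2 rad. The gauge stands on it at y = -185 mm; three valves branch off to -x, spindles 60 mm from the bar's axis, at y = -75, 50 and 175 mm (which valve is where varies).
- valve_1: brass ball valve 1 (of three alike) with its copper outlet pipe, which runs 60 mm to -x at 45 mm above the bench and then down into the bench. Fixed; origin on the bench under the spindle, axes parallel to the manifold's. Brass parts reach 64 mm high near the pipe line (74 mm at the bonnet under the lever).
- spindle_1 (a point): top of the spindle nut (16 mm wide) of valve 1, 101 mm above the bench, the highest point of the valve, on the lever's turning axis. Pointing at the valve means pointing at this.
- lever_1 (a joint): lever of valve 1, rad: 0 = shut, on its stop, lever across the outlet pipe (pointing to the valve's +y); 1.57 = fully open, in line above the pipe (pointing to the valve's -x, toward the robot). Turns about the vertical spindle, clockwise from above as it shuts, needs about 0.12 N m (2 N at the grip) and stays where it is left.
- lever_1_tip (a point): outer end of lever 1, 99 mm from the spindle axis, at the lever's mid height of 89.5 mm; this frame turns with the lever (its +y points outward along it). The outer 54 mm is a bare metal grip 19 mm wide, from 84 to 95 mm above the bench; inward of it a steel bar 16 mm wide, 86 to 92 mm high.
- valve_2: brass ball valve 2 (of three alike) with its copper outlet pipe, which runs 60 mm to -x at 45 mm above the bench and then down into the bench. Fixed; origin on the bench under the spindle, axes parallel to the manifold's. Brass parts reach 64 mm high near the pipe line (74 mm at the bonnet under the lever).
- spindle_2 (a point): top of the spindle nut (16 mm wide) of valve 2, 101 mm above the bench, the highest point of the valve, on the lever's turning axis. Pointing at the valve means pointing at this.
- lever_2 (a joint): lever of valve 2, rad: 0 = shut, on its stop, lever across the outlet pipe (pointing to the valve's +y); 1.57 = fully open, in line above the pipe (pointing to the valve's -x, toward the robot). Turns about the vertical spindle, clockwise from above as it shuts, needs about 0.12 N m (2 N at the grip) and stays where it is left.
- lever_2_tip (a point): outer end of lever 2, 99 mm from the spindle axis, at the lever's mid height of 89.5 mm; this frame turns with the lever (its +y points outward along it). The outer 54 mm is a bare metal grip 19 mm wide, from 84 to 95 mm above the bench; inward of it a steel bar 16 mm wide, 86 to 92 mm high.
- valve_3: brass ball valve 3 (of three alike) with its copper outlet pipe, which runs 60 mm to -x at 45 mm above the bench and then down into the bench. Fixed; origin on the bench under the spindle, axes parallel to the manifold's. Brass parts reach 64 mm high near the pipe line (74 mm at the bonnet under the lever).
- spindle_3 (a point): top of the spindle nut (16 mm wide) of valve 3, 101 mm above the bench, the highest point of the valve, on the lever's turning axis. Pointing at the valve means pointing at this.
- lever_3 (a joint): lever of valve 3, rad: 0 = shut, on its stop, lever across the outlet pipe (pointing to the valve's +y); 1.57 = fully open, in line above the pipe (pointing to the valve's -x, toward the robot). Turns about the vertical spindle, clockwise from above as it shuts, needs about 0.12 N m (2 N at the grip) and stays where it is left.
- lever_3_tip (a point): outer end of lever 3, 99 mm from the spindle axis, at the lever's mid height of 89.5 mm; this frame turns with the lever (its +y points outward along it). The outer 54 mm is a bare metal grip 19 mm wide, from 84 to 95 mm above the bench; inward of it a steel bar 16 mm wide, 86 to 92 mm high.
- gauge_dial (a point): centre of the upward-facing white dial glass of the round pressure gauge (63 mm across), 117 mm above the bench (rim 117.5 mm).
- gauge: the pressure gauge on its riser; origin on the bench below the dial's centre.
- flux_jar: bystander: loose glass jar with a steel cap, 54 mm across, 62 mm high, behind the header bar. Origin under its middle.
- fire_brick: bystander: loose piece of fire brick 75 x 50 x 30 mm, front right of the manifold. Origin under its middle.
- ring_mandrel: bystander: loose tapered steel ring mandrel 290 mm long, 23 mm thick, lying behind the manifold on the left. Origin at bench level, 100 mm from its thin end.
- pliers: bystander: loose pliers 165 mm long, 54 mm wide, 15 mm high, lying to the right of the gauge. Origin under the joint.

How it is judged (in metres and radians):
On the way, in this order (a step that is already met when the one before it is completed fails the run):
1. the tool points down at the spindle of the open valve without touching it (TCP within 30 mm sideways and at most 80 mm above the nut), for 1.2 s, its lever still open (horizontal distance between the grasp point and spindle_1 below 0.03 m and z of the grasp point in the frame of spindle_1 between 0.005 and 0.08 m and angle between the grasp point's own z axis and vertical above 2.3 rad and contact force between each of the arm, the fingers and valve_1 below 0.5 N and value of joint lever_1 above 0.7 rad), for 1.2 s.
2. its lever is pushed to the shut stop (within 0.1 rad) (value of joint lever_1 below 0.1 rad), for 0.2 s.
3. the tool points down at the dial of the gauge without touching it (TCP within 30 mm sideways and at most 80 mm above the glass), for 1.2 s, the lever shut (horizontal distance between the grasp point and gauge_dial below 0.03 m and z of the grasp point in the frame of gauge_dial between 0.005 and 0.08 m and angle between the grasp point's own z axis and vertical above 2.3 rad and contact force between each of the arm, the fingers and gauge below 0.5 N and value of joint lever_1 below 0.1 rad), for 1.2 s.
At the end, for the whole second after the job is handed in: All three levers are within 0.1 rad of their shut stops, and jar, brick, mandrel and pliers lie within 20 mm of where they were (value of joint each of lever_1, lever_2, lever_3 below 0.1 rad and distance of each of flux_jar, fire_brick, ring_mandrel, pliers from where it was at the start of the episode below 0.02 m); the robot touches nothing.
It fails at once if the gauge is touched (over 1 N) (contact force between any of the arm, the fingers and gauge above 1 N).
It fails at once if the open valve is touched (over 1 N) by fingers over its spindle, where it should only be pointed at (TCP within 20 mm of the spindle's axis) (contact force between the fingers and valve_1 above 1 N and horizontal distance between the grasp point and spindle_1 below 0.02 m).
It fails at once if the lever is forced or gripped (the fingers bear on the valve with more than 30 N in all) (contact force between the fingers and valve_1 above 30 N).
It fails at once if one of the two shut valves is moved off its stop (over 0.12 rad) (value of joint any of lever_2, lever_3 above 0.12 rad).
It fails at once if a bystander is lifted, tipped or moved more than 20 mm (not (distance of each of flux_jar, fire_brick, ring_mandrel, pliers from where it was at the start of the episode below 0.02 m)).
It also fails if it takes over 59 s, if anything falls off the work surface, if the arm or the gripper's body presses on something with over 40 N, if the wrist force passes 120 N, or if a joint passes its speed limit or range.

## Working session

There is one attempt and no reset: what is moved stays moved. The work goes in short steps, Python scripts to look and compute and a tool call to move; the robot and the scene stay as the last step left them, time stands still between calls to the robot, and variables do not carry over. Pictures are saved under pics/ and viewed, about 8 in all and at most 12, crops included, and the job is handed in when it is done.

Besides the shell and the picture viewer there is one more tool, called as name(argument=value, ...), one argument or row to a line, values as JSON. jog_arm: Moves the arm, as the interface text tells. Its arguments: {"type":"object","properties":{"plan":{"type":"array"},"grip":{"type":"number"},"grip_force":{"type":"number"}},"required":["plan"]}

```bash
mkdir -p pics; cat > h.py <<'E'
import numpy as np, cv2
from bench import get_obs, capture, sign_off
from scipy.spatial.transform import Rotation as R
def cam(c):
    f=240/np.tan(np.radians(c['vfov'])/2); return np.array([[f,0,c['cx']],[0,f,c['cy']],[0,0,1]])
def ray(c,u,v,z):
    T=np.array(c['T']); d=T[:3,:3]@np.linalg.inv(cam(c))@[u,v,1]; o=T[:3,3]
    return o+d*(z-o[2])/d[2]
def proj(c,p):
    T=np.linalg.inv(c['T']); q=cam(c)@(T[:3,:3]@np.array(p)+T[:3,3]); return q[:2]/q[2]
E
python3 - <<'E'
from h import *
import pickle
o=get_obs(); print(o)
for n in ('scene','side'):
    c=capture(n); pickle.dump(c,open(n+'.pkl','wb')); cv2.imwrite(f'pics/{n}0.png',c['pixels']); print(n,np.round(c['T'],3).tolist(),c['vfov'])
E
```

```text
{'time': 0.0, 'joint_pos': array([-7.68858458e+00,  1.87319293e+01, -1.10927204e+01,  6.02768225e+01,
       -1.64875403e-03,  8.23106417e+01]), 'joint_vel': array([-0.03372488,  0.06107492, -0.06308742, -0.02873912,  0.02684195,
        0.00221515]), 'joint_torque': array([-1.24197268e-03, -4.43398941e+01,  2.62443137e+01,  1.56443648e-02,
       -1.97191571e-04, -6.55614656e-06]), 'position': array([5.49427271e-01, 8.53856324e-05, 2.49199476e-01]), 'eef_rot': array([-1.79899220e+02, -1.19432708e-02,  9.00007646e+01]), 'force': array([-0.35300174, -0.90285531, -0.17491304]), 'wrist_torque': array([-0.00333371, -0.02295542,  0.01341343]), 'opening': 0.08560552807311879}
scene [[-0.707, 0.447, -0.548, 1.069], [0.707, 0.463, -0.534, 0.484], [0.015, -0.766, -0.643, 0.706], [0.0, 0.0, 0.0, 1.0]] 55.12210938262583
side [[-0.999, -0.01, 0.051, 0.469], [-0.048, 0.538, -0.842, 1.05], [-0.019, -0.843, -0.538, 0.792], [0.0, 0.0, 0.0, 1.0]] 43.992203583597544
```

View pics/scene0.png

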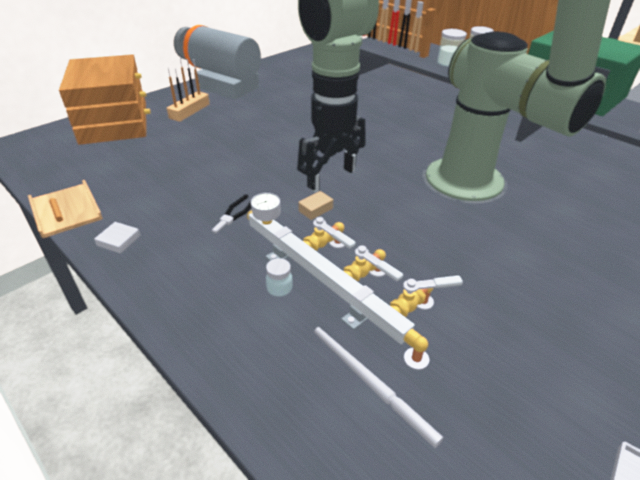

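View pics/side0.png

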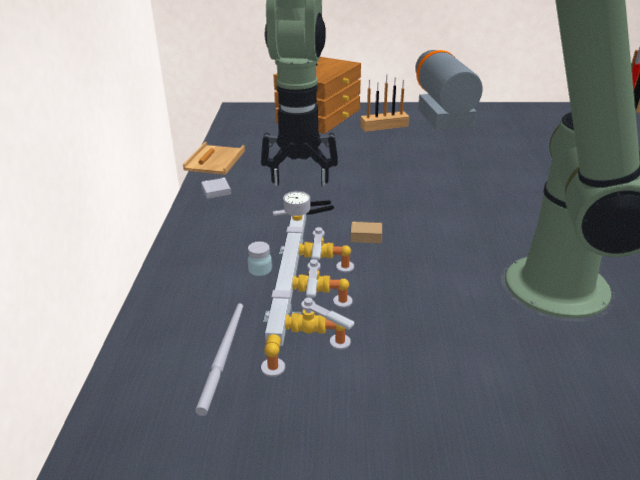

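The leftmost valve (+y end, local y=175) is open. Spindle nuts are at about scene (320,221), (362,251), (411,285) and side (319,231), (314,264), (308,303). The dial is at about (265,201) / (297,198), and the open lever tip at about scene (461,281), side (352,323).

```bash
python3 - <<'E'
from h import *
import pickle
from scipy.optimize import least_squares
C={n:pickle.load(open(n+'.pkl','rb')) for n in('scene','side')}
L={'s-75':((-.06,-.075,.101),(320,221),(319,231)),'s50':((-.06,.05,.101),(362,251),(314,264)),'s175':((-.06,.175,.101),(411,285),(308,303)),'dial':((0,-.185,.117),(265,201),(297,198))}
for k,(l,a,b) in L.items(): print(k,ray(C['scene'],*a,l[2]).round(3),ray(C['side'],*b,l[2]).round(3))
print('tip',ray(C['scene'],461,281,.0895).round(3),ray(C['side'],352,323,.0895).round(3))
def w(p,l): c,s=np.cos(p[2]),np.sin(p[2]); return np.array([p[0]+c*l[0]-s*l[1],p[1]+s*l[0]+c*l[1],l[2]])
def res(p): return np.concatenate([np.r_[proj(C['scene'],w(p,l))-a,proj(C['side'],w(p,l))-b] for l,a,b in L.values()])
r=least_squares(res,[.55,.1,0]); print(r.x, r.fun.round(1))
for k,(l,a,b) in L.items(): print(k,w(r.x,l).round(4))
for n in C:
    u=proj(C[n],w(r.x,L['s175'][0])).astype(int); x,y=max(u[0]-60,0),u[1]-60
    cv2.imwrite(f'pics/z_{n}.png',cv2.resize(C[n]['pixels'][y:y+120,x:x+130],None,fx=4,fy=4)); print(n,x,y)
a=cv2.imread('pics/z_scene.png');b=cv2.imread('pics/z_side.png');cv2.imwrite('pics/z.png',cv2.resize(np.hstack([a,b]),(800,369)))
E
```

```text
s-75 [ 0.521 -0.055  0.101] [ 0.513 -0.053  0.101]
s50 [0.529 0.07  0.101] [0.519 0.072 0.101]
s175 [0.534 0.193 0.101] [0.525 0.196 0.101]
dial [ 0.572 -0.174  0.117] [ 0.568 -0.173  0.117]
tip [0.448 0.247 0.09 ] [0.444 0.237 0.09 ]
[ 0.5796945   0.01466124 -0.05016566] [ 0.9 -1.4 -1.4 -1.   1.2 -2.  -1.7 -1.3  1.6 -1.8 -2.  -1.4  1.7  0.5
 -0.9  0.6]
s-75 [ 0.516  -0.0572  0.101 ]
s50 [0.5223 0.0676 0.101 ]
s175 [0.5285 0.1924 0.101 ]
dial [ 0.5704 -0.1701  0.117 ]
scene 352 223
side 245 241
```

View pics/z.png

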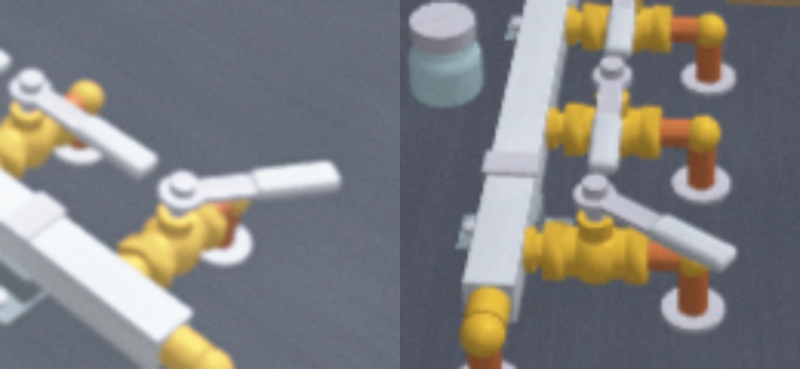

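The nuts agree between both views to a few mm: spindle ≈ (0.529, 0.193), lever tip ≈ (0.446, 0.242), so the lever is open by about 1.08 rad. Next I go above the spindle with the gripper shut.

jog_arm(
  plan=[
    [[38,-4,0],[0,0,0]],
    [[40,-4,10],[0,0,0]],
    [[40,-4,10],[0,0,0]],
    [[40,-4,10],[0,0,0]],
    [[35,-4,10],[0,0,0]],
    [[0,0,0],[0,0,0]],
    [[0,0,0],[0,0,0]],
    [[0,0,0],[0,0,0]],
  ],
  grip=0,
)

```text
time: 1.1
position: [0.5304, 0.1921, 0.2102]
eef_rot: [180.0, 0.0, 89.9]
force: [0.4, -0.4, 0.2]
opening: 0.0001
```

```bash
python3 - <<'E'
from h import *
o=get_obs(); c=capture('wrist'); 
T=np.eye(4);T[:3,:3]=R.from_euler('xyz',o['eef_rot'],degrees=True).as_matrix();T[:3,3]=o['position'];c['T']=T@np.array(c['hand_eye'])
import pickle; pickle.dump(c,open('w1.pkl','wb')); im=c['pixels'].copy()
for p in [(.5285,.1924,.101),(.5223,.0676,.101),(.445,.240,.0895)]: 
    u=proj(c,p); print(u); cv2.circle(im,tuple(int(x) for x in u),3,(0,0,255),1)
cv2.imwrite('pics/w1.png',im); print(o['position'],o['eef_rot'],o['opening'],o['time'],o['force'])
E
```

```text
[321.18131139 249.91956772]
[313.87668584 400.7233149 ]
[199.08388261 178.7545722 ]
[0.53036926 0.19207272 0.21024181] [1.79978279e+02 1.11780279e-02 8.99202714e+01] 8.871145784190112e-05 1.1 [ 0.39447908 -0.39425407  0.15336351]
```

View pics/w1.png

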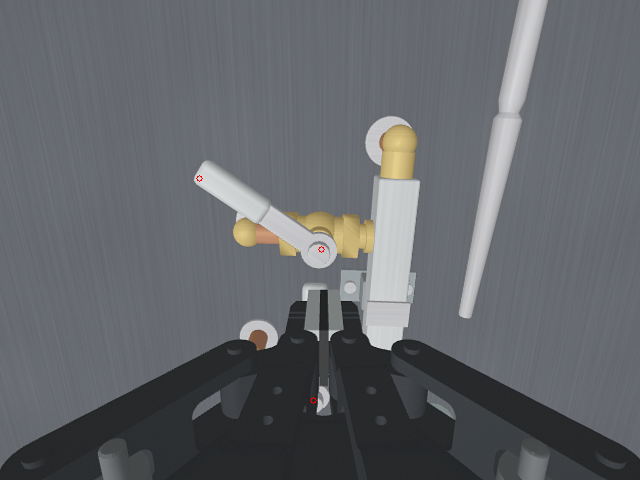

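The spindle nut is at (319,249), within 2 mm of the prediction. The lever tip is at about (203,171), i.e. about (0.448, 0.247). Now I descend to the pointing pose and hold.

jog_arm(
  plan=[
    [[0,-1,20],[0,0,0]],
    [[0,0,20],[0,0,0]],
    [[0,0,20],[0,0,0]],
    [[0,0,0],[0,0,0]],
    [[0,0,0],[0,0,0]],
    [[0,0,0],[0,0,0]],
    [[0,0,0],[0,0,0]],
    [[0,0,0],[0,0,0]],
  ],
)

```text
time: 2.15
position: [0.5292, 0.1931, 0.1504]
eef_rot: [180.0, -0.0, 90.0]
force: [0.1, -0.3, 0.2]
opening: -0.0002
```

jog_arm(
  plan=[
    [[0,0,0],[0,0,0]],
    [[0,0,0],[0,0,0]],
    [[0,0,0],[0,0,0]],
    [[0,0,0],[0,0,0]],
    [[0,0,0],[0,0,0]],
    [[0,0,0],[0,0,0]],
    [[0,0,0],[0,0,0]],
    [[0,0,0],[0,0,0]],
  ],
)

```text
time: 3.15
position: [0.529, 0.193, 0.15]
eef_rot: [-180.0, -0.0, 90.0]
force: [0.2, 0.7, -0.9]
opening: -0.0003
```

jog_arm(
  plan=[
    [[0,0,0],[0,0,0]],
    [[0,0,0],[0,0,0]],
    [[0,0,0],[0,0,0]],
    [[0,0,0],[0,0,0]],
    [[0,0,0],[0,0,0]],
    [[0,0,0],[0,0,0]],
    [[0,0,0],[0,0,0]],
    [[0,0,0],[0,0,0]],
  ],
)

```text
time: 4.15
position: [0.529, 0.193, 0.15]
eef_rot: [180.0, -0.0, 90.0]
force: [-0.4, 0.3, -0.8]
opening: -0.0
```

jog_arm(
  plan=[
    [[3,-29,0],[0,0,0]],
    [[4,-29,0],[0,0,0]],
    [[4,-29,0],[0,0,0]],
    [[0,0,0],[0,0,0]],
    [[0,0,17],[0,0,0]],
    [[0,0,17],[0,0,0]],
    [[0,0,18],[0,0,0]],
    [[0,0,0],[0,0,0]],
  ],
)

```text
time: 5.15
position: [0.4419, 0.2037, 0.0971]
eef_rot: [-179.9, 0.0, 90.0]
force: [0.4, 1.1, -0.2]
opening: -0.0002
```

```bash
python3 - <<'E'
from h import *
o=get_obs(); c=capture('wrist'); cv2.imwrite('pics/w2.png',c['pixels']); print(o['position'],o['force'])
s=np.array([.529,.193]); p=None
# arc waypoints: lever angle a (local), TCP = s + 78u - 25n
for d in range(70,-5,-8):
    a=np.radians(90-2.9+d); u=np.array([np.cos(a),np.sin(a)]); n=np.array([u[1],-u[0]]); q=s+.078*u-.025*n
    print(d,q.round(3), None if p is None else ((q-p)[::-1]*1000).round(1)); p=q
E
```

```text
[0.44190297 0.20369387 0.09705175] [ 0.37101424  1.08670066 -0.20782141]
70 [0.447 0.2  ] None
62 [0.449 0.212] [11.3  1.8]
54 [0.453 0.223] [10.9  3.4]
46 [0.457 0.233] [10.3  4.9]
38 [0.464 0.242] [9.6 6.2]
30 [0.471 0.251] [8.6 7.5]
22 [0.48  0.259] [7.5 8.6]
14 [0.489 0.265] [6.2 9.6]
6 [0.5  0.27] [ 4.8 10.4]
-2 [0.511 0.273] [ 3.3 10.9]
```

View pics/w2.png

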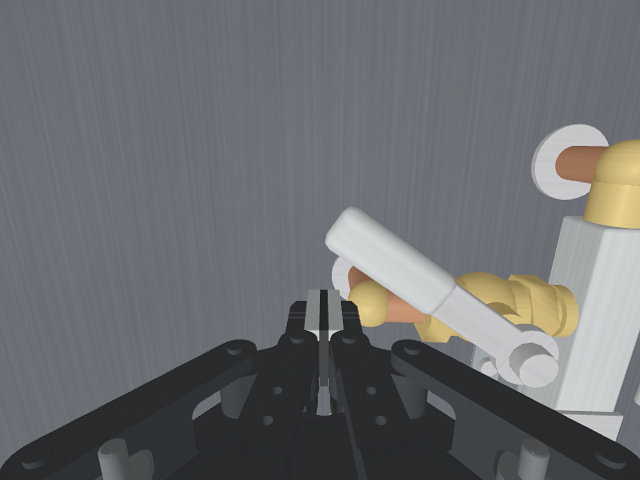

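The fingertips (at about 323,310) stand clear on the near side of the grip, which spans about (350,230) to (440,295). I now push along the arc.

jog_arm(
  plan=[
    [[6,4,0],[0,0,0]],
    [[6,4,0],[0,0,0]],
    [[7,3,0],[0,0,0]],
    [[5,2,0],[0,0,0]],
    [[5,3,0],[0,0,0]],
    [[5,3,0],[0,0,0]],
    [[4.6,3.2,0],[0,0,0]],
    [[4.3,3.7,0],[0,0,0]],
  ],
)

```text
time: 6.2
position: [0.4679, 0.2472, 0.0979]
eef_rot: [-180.0, 0.0, 90.0]
force: [0.1, -1.0, 0.3]
opening: 0.0001
```

jog_arm(
  plan=[
    [[4.3,3.8,0],[0,0,0]],
    [[3.8,4.3,0],[0,0,0]],
    [[3.7,4.3,0],[0,0,0]],
    [[3.1,4.8,0],[0,0,0]],
    [[3.1,4.8,0],[0,0,0]],
    [[0,0,0],[0,0,0]],
  ],
)

```text
time: 6.95
position: [0.4906, 0.2654, 0.098]
eef_rot: [180.0, -0.0, 90.0]
force: [-0.7, 0.2, 0.3]
opening: -0.0
```

```bash
python3 - <<'E'
from h import *
c=capture('wrist'); cv2.imwrite('pics/w3.png',c['pixels'])
E
```

```text
(no output)
```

View pics/w3.png

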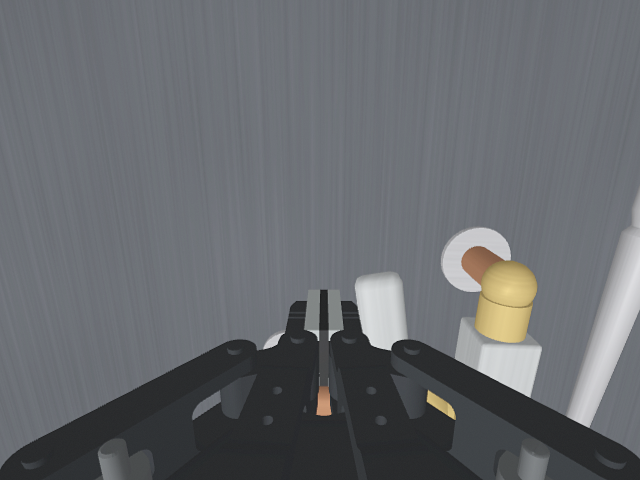

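The lever has turned: its tip is now at about (380,280), nearly parallel to the bar. I finish in small steps, watching the force.

jog_arm(
  plan=[
    [[1.5,3,0],[0,0,0]],
    [[1.5,3,0],[0,0,0]],
    [[1,3,0],[0,0,0]],
    [[1,3,0],[0,0,0]],
  ],
)

```text
time: 7.5
position: [0.502, 0.2699, 0.0979]
eef_rot: [-180.0, 0.0, 90.0]
force: [-1.9, -1.9, -0.5]
opening: 0.0001
```

jog_arm(
  plan=[
    [[0.5,2,0],[0,0,0]],
    [[0.5,2,0],[0,0,0]],
  ],
)

```text
time: 7.75
position: [0.5059, 0.2709, 0.0979]
eef_rot: [-180.0, 0.0, 90.0]
force: [-1.3, -1.2, -0.2]
opening: 0.0003
```

jog_arm(
  plan=[
    [[0,1,0],[0,0,0]],
    [[0,1,0],[0,0,0]],
  ],
)

```text
time: 8.0
position: [0.5072, 0.2709, 0.0978]
eef_rot: [-179.9, -0.0, 90.0]
force: [-4.4, 1.1, 2.8]
opening: 0.0002
```

jog_arm(
  plan=[
    [[0,0.7,0],[0,0,0]],
    [[0,0,0],[0,0,0]],
  ],
)

```text
time: 8.25
position: [0.5073, 0.2709, 0.0978]
eef_rot: [-179.9, -0.0, 90.0]
force: [-6.1, 0.2, 2.2]
opening: -0.0
```

```bash
python3 - <<'E'
from h import *
print(get_obs()['force'])
a=capture('scene')['pixels'];b=capture('side')['pixels']
cv2.imwrite('pics/s4.png',np.hstack([cv2.resize(a[200:330,290:420],(400,400)),cv2.resize(b[210:340,245:375],(400,400))]))
E
```

```text
[-6.13547729  0.17873855  2.19356215]
```

View pics/s4.png

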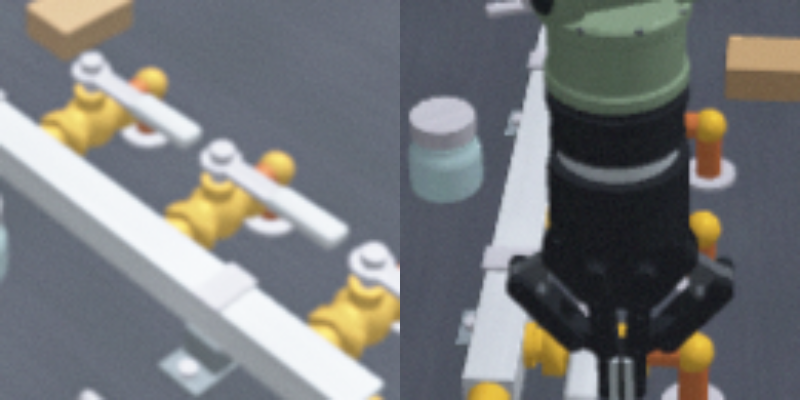

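The position is stuck and the force is at 6 N, so the lever is on its stop. I back off, rise and look.

jog_arm(
  plan=[
    [[0,-12,0],[0,0,0]],
    [[0,-16,0],[0,0,0]],
    [[0,0,-25],[0,0,0]],
    [[0,0,-40],[0,0,0]],
    [[0,0,-40],[0,0,0]],
    [[-50,0,-5],[0,0,0]],
    [[-50,0,0],[0,0,0]],
    [[0,0,0],[0,0,0]],
  ],
)

```text
time: 9.35
position: [0.4809, 0.1686, 0.2085]
eef_rot: [179.9, 0.0, 89.8]
force: [0.0, 0.1, 0.7]
opening: -0.0001
```

```bash
python3 - <<'E'
from h import *
print(get_obs()['force'])
a=capture('scene')['pixels'];b=capture('wrist')['pixels']
cv2.imwrite('pics/s5.png',np.hstack([cv2.resize(a[200:360,310:470],(400,400)),cv2.resize(b,(400,300))if 0 else cv2.copyMakeBorder(cv2.resize(b,(400,300)),0,100,0,0,0)]))
E
```

```text
[0.01220768 0.12586754 0.68399881]
```

View pics/s5.png

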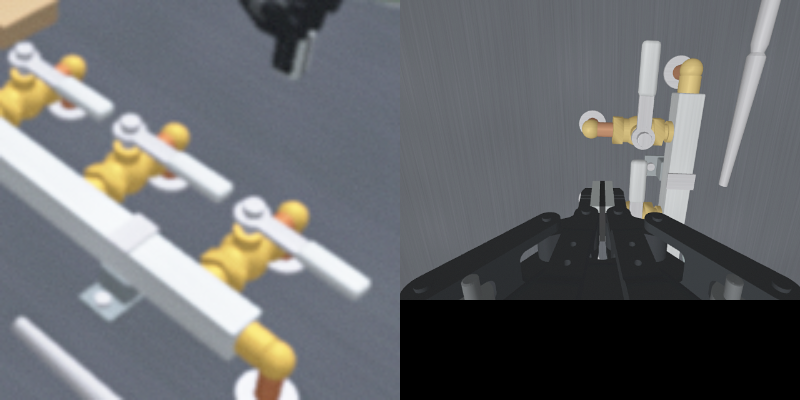

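The lever is shut and parallel to the other two. Next, the gauge.

jog_arm(
  plan=[
    [[-48,13,0],[0,0,0]],
    [[-48,13,0],[0,0,0]],
    [[-48,13,0],[0,0,0]],
    [[-48,13,0],[0,0,0]],
    [[-48,13,0],[0,0,0]],
    [[-48,12,0],[0,0,0]],
    [[-48,12,0],[0,0,0]],
    [[0,0,0],[0,0,0]],
  ],
)

```text
time: 10.45
position: [0.5713, -0.1671, 0.2075]
eef_rot: [179.9, 0.0, 89.9]
force: [-0.9, 0.9, -0.4]
opening: 0.0001
```

```bash
python3 - <<'E'
from h import *
o=get_obs(); c=capture('wrist'); 
T=np.eye(4);T[:3,:3]=R.from_euler('xyz',o['eef_rot'],degrees=True).as_matrix();T[:3,3]=o['position'];c['T']=T@np.array(c['hand_eye'])
im=c['pixels'].copy(); u=proj(c,(.5704,-.1701,.117)); print(u,o['position']); cv2.circle(im,tuple(int(x) for x in u),3,(0,0,255),1)
cv2.imwrite('pics/w6.png',im)
E
```

```text
[322.45375065 263.32477473] [ 0.57126697 -0.16714602  0.20753138]
```

View pics/w6.png

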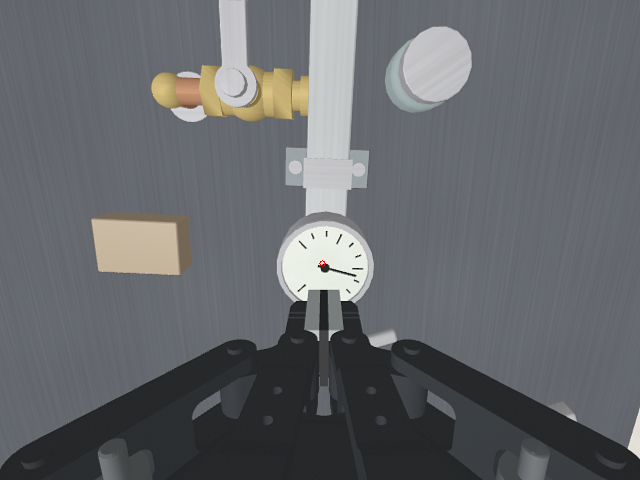

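The dial centre is at (325,267), about 3 mm from the mark. I correct for that, descend and hold.

jog_arm(
  plan=[
    [[-5,1,13],[0,0,0]],
    [[0,0,13],[0,0,0]],
    [[0,0,13],[0,0,0]],
    [[0,0,0],[0,0,0]],
    [[0,0,0],[0,0,0]],
    [[0,0,0],[0,0,0]],
    [[0,0,0],[0,0,0]],
    [[0,0,0],[0,0,0]],
  ],
)

```text
time: 11.5
position: [0.5707, -0.1702, 0.1693]
eef_rot: [180.0, 0.0, 90.0]
force: [-0.7, 0.9, 0.1]
opening: -0.0001
```

jog_arm(
  plan=[
    [[0,0,0],[0,0,0]],
    [[0,0,0],[0,0,0]],
    [[0,0,0],[0,0,0]],
    [[0,0,0],[0,0,0]],
    [[0,0,0],[0,0,0]],
    [[0,0,0],[0,0,0]],
    [[0,0,0],[0,0,0]],
    [[0,0,0],[0,0,0]],
  ],
)

```text
time: 12.5
position: [0.5706, -0.1701, 0.169]
eef_rot: [180.0, 0.0, 90.0]
force: [0.3, 0.2, -0.2]
opening: -0.0004
```

jog_arm(
  plan=[
    [[0,0,0],[0,0,0]],
    [[0,0,0],[0,0,0]],
    [[0,0,0],[0,0,0]],
    [[0,0,0],[0,0,0]],
    [[0,0,0],[0,0,0]],
    [[0,0,0],[0,0,0]],
    [[0,0,0],[0,0,0]],
    [[0,0,0],[0,0,0]],
  ],
)

```text
time: 13.5
position: [0.5706, -0.1701, 0.169]
eef_rot: [-180.0, -0.0, 90.0]
force: [-0.5, -0.4, 0.1]
opening: 0.0003
```

jog_arm(
  plan=[
    [[0,0,-25],[0,0,0]],
    [[0,0,-30],[0,0,0]],
    [[0,0,-30],[0,0,0]],
    [[0,0,0],[0,0,0]],
    [[0,0,0],[0,0,0]],
  ],
)

```text
time: 14.12
position: [0.5702, -0.1699, 0.2532]
eef_rot: [-179.9, -0.0, 90.0]
force: [-0.2, 0.1, -0.3]
opening: -0.0001
```

```bash
python3 - <<'E'
from h import *
o=get_obs(); print(o['time'],o['position'],o['force'])
cv2.imwrite('pics/end.png',capture('scene')['pixels']); sign_off()
E
```

```text
14.125 [ 0.57021974 -0.16994335  0.2531604 ] [-0.20725646  0.09590597 -0.28350763]
the job is handed in; nothing more can be done
```

View pics/end.png

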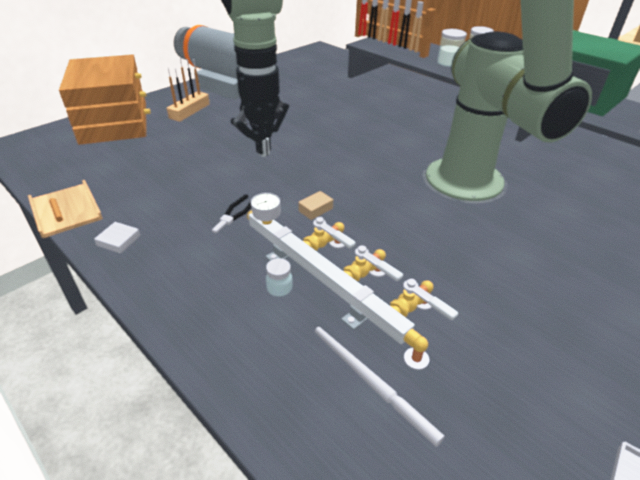

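The gas check is done and handed in at 14.1 s; the hand-in reports no verdict, so I only have my own checks.

- **Pointing at the open valve:** this was the leftmost one, at the manifold's +y end. I held the shut fingertips about 30 mm above its spindle nut for over 2 s, without touching it.
- **Closing the lever:** I pushed it to its stop with the closed fingertips. The force reached about 6 N when it stopped moving.
- **Pointing at the gauge:** I held the fingertips about 33 mm above the dial for over 2 s. The force readings there stayed at noise level, about 1 N. The last close-up put the dial centre about 3 mm from the first estimate, well inside the 30 mm limit.

The final picture shows all three levers parallel and shut. The jar, brick, mandrel and pliers look unmoved, and the arm is raised clear of everything. None of my checks failed.

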